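Seat the cable-port cover and hold the lacquer gauge on its test dot

ROBOT

A 6-joint arm with a two-finger parallel gripper is mounted at the origin on the work surface. World frame = base frame: x ahead of the robot, y to its left, z up, the work surface at z = 0. Lengths are in m, angles in rad, forces in N, time in s.
With the tool pointing down it reaches from about 0.3 to 0.775 m from the base axis. Payload 14.6 kg.
Tool frame: the origin (TCP) lies midway between the tips of the shut fingers; the grasp point (between the pads) lies 19 mm behind it (bot.tcp_to_grasp is the distance from the TCP to the grasp point, in m); z points along the fingers, y is the line along which they close (so a half turn about z gives the same grasp; the last joint's range is limited). The gripper opens to 85 mm and grips with 20 to 120 N. Pads are 22 mm wide; open, the fingers measure 114 mm over their backs; the gripper's body (76 mm by 85 mm) begins 54 mm behind the grasp point. The pads swing forward as they close: fully open they stand 13 mm farther back than shut.
Start: joints at [1.162, 0.3, 1.521, -0, 1.321, -0.067], TCP at [0.184, 0.518, 0.231] pointing down, gripper open.
Joint ranges: [-3.03, 3.03], [-0.79, 2.21], [0.23, 2.52], [-1.04, 4.18], [0, 3.07], [-2.55, 2.55]. Speed limits (rad/s): [2.22, 2.22, 2.57, 3.14, 3.14, 3.14].

INTERFACE

Orientations are given as a rotation vector (axis times angle).
In Python, from rig import bot, optics gives the robot as it stands.
- The arm moves only by the tool move_arm, never from a script. Its arguments are lists of equal length, an entry for each row: "grip": the opening, from -1 (shut) to 1 (fully open); "xyz": the shift along the tool's x, y, z as a fraction of full scale, a list of three; "yaw": the turn about the tool's z as a fraction of full scale. A call has 1 to 10 rows; each row shifts and turns the commanded pose from where the row before left it, along the tool's axes as they then stand; what a row does not reach is not made up. Full scale, the value 1, is 60 mm for a shift and 0.15 rad for a turn. A row lasts 1/8 s, in which the tool goes at most 62.5 mm and 10.7 degrees, less where a joint would pass 70% of its speed; a pose out of reach is approached as far as the arm can. A call with a number of a shift or a turn outside -1 to 1 is refused whole. A call with a gripper value outside its range is refused whole. The fingers move at their own pace and stop on an object; "newtons" is the grip in N (left out, the last holds). Time passes only in rows, so rows that do not move let the fingers close. It gives the time, the measured TCP pose, the force, the opening and the grip force at its end, in the units of the state.
- bot.get_state(): the state, without advancing time (a new reading comes with each control period).
- optics.capture(name): name is "side" or "top" or "wrist"; returns a dict with "img" (400x640x3 uint8, blue, green, red), "fx", "fy", "cx", "cy" (pixels), "T" (4x4, takes a point from camera to world coordinates). Camera axes: x right, y down, z forward; pixel columns grow to the right and rows downward; lengths in m; the calibration is good to about 2 mm. A picture is of the moment at which its call begins. There is no depth.
- bot.close_job(): hands the job in; it is judged then, once.
Trained networks look in the newest picture that a camera, given by its name, has taken for a name from the list of things; names that differ only in an ending like _2 or _b are one class to them, and where a whole thing is asked for, a point or a joint stands for the part that bears it (a point fixed in the world has none). Each returns a list of dicts, best first, with "conf" (0 to 1); they miss things now and then, are a little off and sometimes report something else, mostly with a low value. They report only what shows in the picture. A call takes as long as a camera call. They do not tell look-alikes from the thing itself.
- optics.find_in(thing, camera): "xyz" ([x, y, z] in m, in the coordinates of the camera as it stood for that picture, good to about 4 mm: the middle of the surface that is visible of it).
- optics.trace(thing, camera): "pixels" (400x640 bool, what is visible of it).
- optics.pinpoint(thing, camera): "xyz" ([x, y, z] in m, in the coordinates of the camera as it stood for that picture, good to about 4 mm: a listed point, or the origin of a listed thing).
The state is a dict: "time_s": time; "joint_positions": joint angles; "qd": joint speeds; "joint_efforts": joint torques, N m; "ee_pos": TCP position; "tool_rot": TCP orientation; "wrist_force": force on the tool from outside, world axes, zero at the start; "wrist_torque": the same for the moment, N m; "width": finger opening in m; "finger_force": force on a finger pad.
Only numpy, scipy, OpenCV 4.12 (cv2) and the standard library are available. Lean on these libraries where they do the work, as an engineer would, in place of code of your own. Each camera call takes 0.05 s, during which the arm holds its last target. There are 200 camera calls.

TASK

The round cover in the sloping grey-green panel is standing proud: first push it fully home with the fingers, then lift the orange lacquer-thickness gauge out of its wooden stand. Set the gauge's sprung tip on the red dot in the middle of the cover, with the gauge square to the sloping cover (not simply upright), and press lightly so that the tip is about half-way in, never hard against its stop. Finish holding it still there in the gripper, and leave the other things on the bench where they are.

Things in the scene. Friction and masses are not known exactly. Their poses are not given: they have to be found in the camera images.
- panel: Grey-green panel, 220 x 280 x 19 mm, fixed on a wooden rest. Origin at bench level under its middle, x and y level, z up. The top face slopes 0.26 rad (15 deg), rising towards the body's +x: 22 mm above the bench at the low edge, 50 at the middle, 78 at the high edge.
- spot (a point): Red dot, 14 mm across on a 28 mm white disc, in the middle of the top surface of the round darker green cover (58 mm diameter); moves with the cover. z: the cover's outward normal, leaning 0.26 rad from vertical towards the panel's -x; x: up the slope. The cover's rim is 4 mm thick and lies on the panel when home (dot then 4 mm above the panel).
- cover (a joint): How far the cover has been pushed in along its normal, m: it starts between 0 and 0.004 and is fully home, against the stop, at 0.010. It slides stiffly (about 6 N, plus 0.4 N per 10 mm/s of speed) and stays where it is left.
- stand: Wooden block 75 x 75 mm, 70 mm high, fixed, with an upright hole of 27 mm diameter in the middle in which the gauge hangs. Origin under its centre, z up.
- gauge: Orange gauge, 0.16 kg, hanging upright in the stand by its black collar (40 mm diameter, 6 thick). Origin: middle of the collar's underside; z: from tip to head. Flat-sided handle from z = 6 to 101 mm, 30 mm along x, 24 along y (grip across y, about z = 60); cap to 103. Nose 20 mm diameter to z = -40, sprung tip to -52. Comes out lifted straight up over 55 mm.
- tip (a point): The end of the gauge's sprung tip (brass, rounded, 8 mm diameter), 52 mm below the gauge's origin on its axis when not pressed.
- plunger (a joint): How far the sprung tip is pushed in along the gauge's axis, m: 0 when free, 0.008 at its stop, half-way 0.004. The spring takes about 2.4 N to start moving, 4.8 N at half-way and 7.2 N at the stop.
- glue: White bottle, red cap, 66 mm diameter, 190 mm high, standing; origin under its centre. To be left alone.
- mug: Blue mug, 80 mm diameter, 95 mm high; origin under its centre. To be left alone.
- sander: Cork and wood sanding block, 120 x 70 x 47 mm; origin under its centre. To be left alone.
- screwdriver: Yellow-handled screwdriver, about 200 mm long, lying on the bench. To be left alone.
- offcut: Piece of light wood, 160 x 70 x 18 mm; origin under its centre. To be left alone.
Not all that is in view belongs to the job. Several things have the shape of the gauge; the one meant has the colours described above.

How it is judged:
By the outcome, as a careful person would: the job done as asked, in the order asked, and still so for the second after the job is handed in, while the arm keeps its last pose, push and grip.
It also fails if it takes over 48 s, if anything falls off the work surface, if the arm or the gripper's body presses on something with over 40 N, if the wrist force passes 120 N, or if a joint passes its speed limit or range.

## Working session

There is one attempt and no reset: what is moved stays moved. The work goes in short steps, Python scripts to look and compute and a tool call to move; the robot and the scene stay as the last step left them, time stands still between calls to the robot, and variables do not carry over. Pictures are saved under pics/ and viewed, at most 10 in all, crops included, and the job is handed in when it is done.

Besides the shell and the picture viewer there is one more tool, called after "Request:" in YAML: its name, and indented under it one key for each argument. move_arm: Moves the arm, as the interface text tells. Shift numbers are shares of 60 mm and turn numbers shares of 0.15 rad, none past 1 either way. Its arguments: {"type":"object","properties":{"grip":{"type":"array","items":{"type":"number"}},"xyz":{"type":"array","items":{"type":"array","items":{"type":"number"}}},"yaw":{"type":"array","items":{"type":"number"}},"newtons":{"type":"number"}},"required":["grip","xyz","yaw"]}

```bash
ls; mkdir -p pics
cat > h.py <<'E'
import numpy as np, cv2
from scipy.spatial.transform import Rotation as R
from rig import bot, optics
def w(c,p): return c["T"][:3,:3]@np.array(p)+c["T"][:3,3]
def pix(c,p):
    q=np.linalg.inv(c["T"])@np.append(p,1); return q[0]/q[2]*c["fx"]+c["cx"],q[1]/q[2]*c["fy"]+c["cy"]
E
python3 - <<'E'
from h import *
np.set_printoptions(precision=4,suppress=True)
s=bot.get_state(); print(s, R.from_rotvec(s["tool_rot"]).as_matrix(), bot.tcp_to_grasp)
ims=[]
for n in ("side","top"):
    c=optics.capture(n); ims.append(c["img"]); print(n,c["T"],c["fx"])
    for t in ("panel","spot","stand","gauge","tip","glue","mug","sander","screwdriver","offcut"):
        for f in (optics.pinpoint,):
            print(t,[(np.round(w(c,d["xyz"]),3),round(d["conf"],2)) for d in f(t,n)][:5])
    cv2.imwrite(f"pics/{n}1.png",c["img"])
E
```

```text
pics
{'time_s': 0.0, 'joint_positions': array([ 1.1624,  0.3005,  1.5216,  0.    ,  1.3207, -0.0666]), 'qd': array([0.0008, 0.0001, 0.0029, 0.    , 0.0005, 0.0005]), 'joint_efforts': array([ -0.0001, -54.3488, -36.1801,  -0.0001,   0.0039,   0.    ]), 'ee_pos': array([0.1842, 0.518 , 0.2307]), 'tool_rot': array([-0.5342, -3.0955,  0.0018]), 'wrist_force': array([ 0.4465, -0.106 ,  0.1969]), 'wrist_torque': array([-0.0509,  0.0196,  0.0368]), 'finger_force': 0.0, 'width': 0.08536015023854412} [[-0.9422  0.3352 -0.0005]
 [ 0.3352  0.9422 -0.0011]
 [ 0.0001 -0.0012 -1.    ]] 0.0187
side [[ 0.9854 -0.0885  0.1457  0.433 ]
 [-0.1692 -0.6117  0.7728 -0.873 ]
 [ 0.0207 -0.7861 -0.6177  0.7898]
 [ 0.      0.      0.      1.    ]] 377.8088644648079
panel [(array([0.566, 0.126, 0.005]), 0.77)]
spot [(array([0.577, 0.127, 0.062]), 0.62)]
stand [(array([ 0.586, -0.189,  0.001]), 0.64)]
gauge [(array([ 0.585, -0.19 ,  0.072]), 0.75), (array([ 0.578, -0.298,  0.058]), 0.6), (array([ 0.451, -0.438,  0.001]), 0.18)]
tip []
glue [(array([0.531, 0.486, 0.004]), 0.7)]
mug [(array([ 0.452, -0.441,  0.00
[... 217 characters left out ...]
.497, -0.   ]), 0.84)]
top [[-0.0225 -0.99    0.1391  0.3994]
 [-0.9997  0.0238  0.0078 -0.0012]
 [-0.0111 -0.1388 -0.9903  1.4732]
 [ 0.      0.      0.      1.    ]] 384.09473199084084
panel [(array([ 0.565,  0.123, -0.   ]), 0.6)]
spot [(array([0.572, 0.124, 0.064]), 0.68), (array([0.386, 0.001, 0.004]), 0.34)]
stand [(array([ 0.579, -0.185, -0.002]), 0.72), (array([ 0.77 , -0.006, -0.008]), 0.69)]
gauge [(array([ 0.585, -0.19 ,  0.069]), 0.63)]
tip []
glue [(array([ 0.531,  0.486, -0.001]), 0.66)]
mug [(array([ 0.453, -0.443, -0.004]), 0.84)]
sander [(array([0.385, 0.003, 0.001]), 0.63)]
screwdriver [(array([ 0.768, -0.008, -0.005]), 0.6)]
offcut [(array([ 0.556, -0.501, -0.007]), 0.88)]
```

View pics/side1.png

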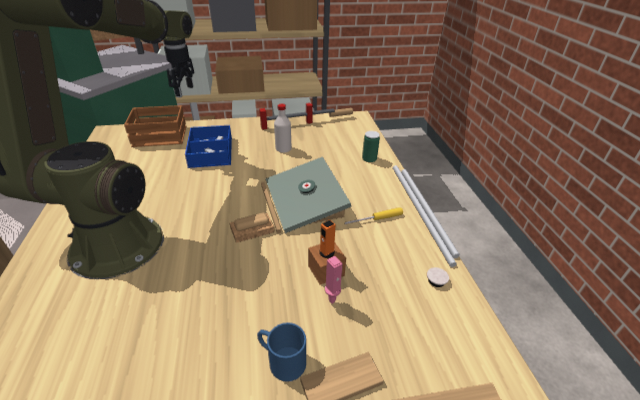

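View pics/top1.png

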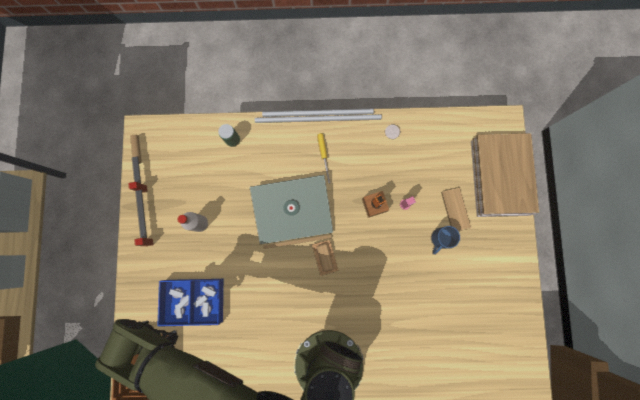

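Request:
move_arm:
  grip: [-1,-1,-1,-1,-1,-1,-1,-1,-1,-1]
  xyz:
    - [-0.8,-0.4,0]
    - [-0.8,-0.4,0]
    - [-0.8,-0.4,0]
    - [-0.8,-0.4,0]
    - [-0.8,-0.4,0]
    - [-0.8,-0.4,0]
    - [-0.8,-0.4,0]
    - [-0.8,-0.4,0]
    - [-0.8,-0.4,0]
    - [-0.8,-0.4,0]
  yaw: [0,0,0,0,0,0,0,0,0,0]

```text
time_s: 2.35
ee_pos: [0.5572, 0.1297, 0.2314]
tool_rot: [0.534, 3.096, 0.0]
wrist_force: [1.1, 0.2, -0.3]
width: 0.0005
finger_force: 0.0
```

Run:
```python
from h import *
np.set_printoptions(precision=4,suppress=True)
s=bot.get_state(); print(s["time_s"],s["ee_pos"],R.from_rotvec(s["tool_rot"]).as_matrix(),s["joint_positions"])
c=optics.capture("wrist"); print(c["T"],c["fx"])
Rt=R.from_rotvec(s["tool_rot"]).as_matrix()
print("cam in tool",Rt.T@(c["T"][:3,3]-s["ee_pos"]), Rt.T@c["T"][:3,:3])
for t in ("panel","spot","stand","gauge"):
    print(t,[(np.round(w(c,d["xyz"]),3),round(d["conf"],2)) for d in optics.pinpoint(t,"wrist")][:5])
cv2.imwrite("pics/w1.png",c["img"])
```

```text
2.35 [0.5572 0.1297 0.2314] [[-0.9421  0.3353  0.0003]
 [ 0.3353  0.9421  0.0001]
 [-0.0002  0.0002 -1.    ]] [ 0.1646  0.3491  1.4559  0.0001  1.3363 -1.0643]
[[ 0.3345  0.897   0.2891  0.4824]
 [ 0.9424 -0.3185 -0.1021  0.1571]
 [ 0.0005  0.3066 -0.9518  0.3747]
 [ 0.      0.      0.      1.    ]] 337.30792878718216
cam in tool [ 0.0797  0.0007 -0.1433] [[ 0.0009 -0.9519 -0.3064]
 [ 1.      0.0007  0.0005]
 [-0.0003 -0.3064  0.9519]]
panel [(array([ 0.566,  0.124, -0.002]), 0.72)]
spot [(array([0.574, 0.127, 0.067]), 0.81)]
stand [(array([ 0.58 , -0.191,  0.001]), 0.58)]
gauge [(array([ 0.582, -0.185,  0.071]), 0.83)]
```

View pics/w1.png

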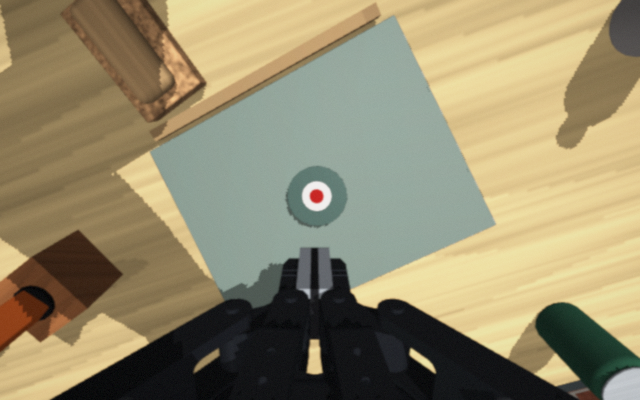

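```bash
cat > fit.py <<'E'
from h import *
from scipy.optimize import least_squares
np.set_printoptions(precision=4,suppress=True)
c=optics.capture("wrist")
m=optics.trace("panel","wrist")[0]["pixels"].astype(np.uint8)
cn=max(cv2.findContours(m,0,2)[0],key=cv2.contourArea)
print("poly",cv2.approxPolyDP(cn,6,True)[:,0].tolist())
hsv=cv2.cvtColor(c["img"],cv2.COLOR_BGR2HSV)
red=((hsv[...,0]<8)|(hsv[...,0]>172))&(hsv[...,1]>150)&(hsv[...,2]>120)
n,l,st,ce=cv2.connectedComponentsWithStats(red.astype(np.uint8)); 
i=min(range(1,n),key=lambda i:np.hypot(*(ce[i]-[316,196]))if st[i,4]>40 else 999); dot=ce[i]; print("dot",dot,st[i])
# corners subpixel
g=cv2.cvtColor(c["img"],cv2.COLOR_BGR2GRAY)
P=np.array([[152,150],[396,15],[495,224]],np.float32).reshape(-1,1,2)
P=cv2.cornerSubPix(g,P,(6,6),(-1,-1),(3,50,.01)).reshape(-1,2); print(P)
def mdl(v):
    x,y,a,h=v; ex=np.array([np.cos(a),np.sin(a),0]); ey=np.array([-ex[1],ex[0],0]); t=.26
    up=ex*np.cos(t)+[0,0,np.sin(t)]; nz=-ex*np.sin(t)+[0,0,np.cos(t)]; o=np.array([x,y,.05])
    L=.220/2   # along slope or level? sizes: heights 22..78 -> 56 mm = .22*sin(.26)
    return o,up,ey,nz,[o+up*L+ey*.14,o+up*L-ey*.14,o-up*L-ey*.14],o+nz*h
def res(v):
    *_,cs,d=mdl(v); a=[np.array(pix(c,p))-q for p,q in zip(cs,P)]+[(np.array(pix(c,d))-dot)*1.5]
    return np.ravel(a)
best=min((least_squares(res,[.566,.124,a,.01]) for a in (0,1.57,3.14,-1.57)),key=lambda r:r.cost)
o,up,ey,nz,cs,d=mdl(best.x); print(best.x,best.cost,best.fun,"up",up,"n",nz,"dot",d, "dot home",o+nz*.004)
E
python3 fit.py
```

```text
poly [[393, 19], [150, 153], [223, 300], [270, 302], [282, 264], [301, 248], [329, 247], [331, 258], [347, 264], [352, 290], [493, 227]]
dot [315.0081 197.6829] [309 192  13  13 123]
[[155.9668 144.4394]
 [394.4467  16.1656]
 [494.4654 226.1712]]
[0.5759 0.1317 3.2569 0.0049] 1349.3987995376033 [-27.8717  22.3946  28.2011  -4.1249 -20.1914 -10.8935   8.758   -2.2521] up [-0.96   -0.1112  0.2571] n [0.2554 0.0296 0.9664] dot [0.5771 0.1319 0.0547] dot home [0.5769 0.1319 0.0539]
```

```bash
cat > fit2.py <<'E'
exec(open("fit.py").read().split("best=")[0])
P=np.array([[151,150],[395.,16],[494.5,225]])
def mk(s,A,B):
    def f(v):
        x,y,a,h=v; ex=np.array([np.cos(a),np.sin(a),0]); ey=np.array([-ex[1],ex[0],0]); t=s*.26
        up=ex*np.cos(t)+[0,0,np.sin(t)]; nz=-ex*np.sin(t)+[0,0,np.cos(t)]; o=np.array([x,y,.05])
        return [o+up*A+ey*B,o+up*A-ey*B,o-up*A-ey*B],o+nz*h,up,nz,o
    return f
for s in (1,-1,0):
  for A,B in ((.11,.14),(.14,.11)):
    f=mk(s,A,B)
    r=lambda v: np.ravel([np.array(pix(c,p))-q for p,q in zip(f(v)[0],P)]+[np.array(pix(c,f(v)[1]))-dot])
    b=min((least_squares(r,[.57,.124,a,.01]) for a in (0,1.57,3.14,-1.57)),key=lambda r:r.cost)
    print(s,A,b.cost,b.x,b.fun,f(b.x)[1:])
E
python3 fit2.py
```

```text
poly [[392, 19], [149, 153], [222, 300], [270, 303], [283, 263], [298, 258], [301, 247], [328, 247], [331, 258], [346, 263], [354, 289], [493, 227]]
dot [314.4553 198.0732] [309 192  12  13 123]
[[155.624  144.4903]
 [391.7663  16.408 ]
 [493.4884 226.6469]]
1 0.11 1054.387949368754 [ 0.5769  0.1332 -3.0109  0.0034] [-21.3974  20.3471  26.1441  -4.2173 -18.7959 -11.1952   7.291   -1.9618] (array([0.5777, 0.1333, 0.0533]), array([-0.9581, -0.126 ,  0.2571]), array([0.2549, 0.0335, 0.9664]), array([0.5769, 0.1332, 0.05  ]))
1 0.14 705.1243533880954 [ 0.5954  0.15    3.3482 -0.0344] [  6.6393   4.9946 -11.0746 -10.4515 -15.2815  17.753   22.0081  -8.7345] (array([0.5867, 0.1482, 0.0168]), array([-0.9458, -0.1982,  0.2571]), array([0.2516, 0.0527, 0.9664]), array([0.5954, 0.15  , 0.05  ]))
-1 0.11 51.714232205206436 [ 0.5693  0.1291 -3.0056  0.0294] [-0.4527  3.7858  0.8315  1.8588  2.8714  2.9091 -3.1865 -7.6081] (array([0.5618, 0.1281, 0.0784]), array([-0.9575, -0.131 , -0.2571]), array([-0.2547, -0.0348,  0.9664]), array([0.5693, 0.1291, 0.05  ]))
-1 0.14 1932.493726377673 [0.5758 0.1463 3.3702 0.1269] [ 24.251  -20.2583 -39.5148 -13.3352  14.1212  30.1794   2.4537   3.3179] (array([0.544 , 0.139 , 0.1727]), array([-0.9413, -0.219 , -0.2571]), array([-0.2504, -0.0583,  0.9664]), array([0.5758, 0.1463, 0.05  ]))
0 0.11 216.1630853510115 [0.5741 0.1318 3.2781 0.0181] [-11.3014   9.3918  11.148   -4.5415  -6.7267  -1.5767   4.8685  -0.2439] (array([0.5741, 0.1318, 0.0681]), array([-0.9907, -0.1361,  0.    ]), array([0., 0., 1.]), array([0.5741, 0.1318, 0.05  ]))
0 0.14 1353.6620597228673 [ 0.5897  0.1472  3.3598 -0.0291] [ 14.1663  -8.5221 -29.4112 -11.7438  -0.5861  30.2316  22.1947  -4.9171] (array([0.5897, 0.1472, 0.0209]), array([-0.9763, -0.2165,  0.    ]), array([0., 0., 1.]), array([0.5897, 0.1472, 0.05  ]))
```

```bash
cat > tri.py <<'E'
from h import *
np.set_printoptions(precision=4,suppress=True)
def reddot(c,guess):
    hsv=cv2.cvtColor(c["img"],cv2.COLOR_BGR2HSV)
    red=((hsv[...,0]<10)|(hsv[...,0]>170))&(hsv[...,1]>110)&(hsv[...,2]>90)
    n,l,st,ce=cv2.connectedComponentsWithStats(red.astype(np.uint8))
    g=pix(c,guess); i=min(range(1,n),key=lambda i:np.hypot(*(ce[i]-g))+(50 if st[i,4]<5 else 0)); return ce[i],st[i,4],g
def tri(obs):
    A=np.zeros((3,3));b=np.zeros(3)
    for c,p in obs:
        d=c["T"][:3,:3]@[(p[0]-c["cx"])/c["fx"],(p[1]-c["cy"])/c["fy"],1]; d/=np.linalg.norm(d)
        M=np.eye(3)-np.outer(d,d); A+=M; b+=M@c["T"][:3,3]
    return np.linalg.solve(A,b)
E
cat > a.py <<'E'
from tri import *
from scipy.optimize import least_squares
G=[.573,.127,.064]; obs=[]
for n in ("wrist","side","top"):
    c=optics.capture(n); p,a,g=reddot(c,G); print(n,p,a,g); obs.append((c,p))
print("tri",tri(obs),tri(obs[:2]),tri(obs[::2]))
c=obs[0][0]; P=np.array([[151,150],[395.,16],[494.5,225]])
def f(v):
    x,y,a=v; ex=np.array([np.cos(a),np.sin(a),0]); ey=np.array([-ex[1],ex[0],0]); t=.26
    up=ex*np.cos(t)+[0,0,np.sin(t)]; nz=-ex*np.sin(t)+[0,0,np.cos(t)]; o=np.array([x,y,.05])
    return [o-up*.11-ey*.14,o-up*.11+ey*.14,o+up*.11+ey*.14],o,up,ey,nz
b=least_squares(lambda v: np.ravel([np.array(pix(c,p))-q for p,q in zip(f(v)[0],P)]),[.57,.127,.13])
_,o,up,ey,nz=f(b.x); print(b.x,b.fun,up,nz)
q=obs[0][1]; d=c["T"][:3,:3]@[(q[0]-c["cx"])/c["fx"],(q[1]-c["cy"])/c["fy"],1]; C=c["T"][:3,3]
for h in (.010,.012,.014):
    p=C+d*((o+nz*h-C)@nz)/(d@nz); print(h,p,"off",(p-o)@up,(p-o)@ey)
E
python3 a.py
```

```text
wrist [314.3066 197.9051] 137 (np.float64(314.18563307817783), np.float64(196.9310760760744))
side [306. 185.] 5 (np.float64(305.5952507565203), np.float64(185.64049548400772))
top [181.9524 218.6349] 63 (np.float64(290.3172842374968), np.float64(207.59270782434837))
tri [0.5577 0.2736 0.1025] [0.5738 0.127  0.0662] [0.4119 0.2246 0.7985]
[0.5665 0.1287 0.1312] [-2.0674  0.4577  0.3691 -0.8094  1.4929  1.1444] [0.9581 0.1264 0.2571] [-0.2549 -0.0336  0.9664]
0.01 [0.5745 0.1266 0.0624] off 0.010533639805933203 -0.003069126345944725
0.012 [0.5739 0.1268 0.0643] off 0.01050104898379017 -0.0027938374273747913
0.014 [0.5733 0.127  0.0662] off 0.010468458161646998 -0.0025185485088048713
```

Request:
move_arm:
  grip: [-1,-1,-1,-1,-1]
  xyz:
    - [-0.27,0.04,0.6]
    - [0,0,0.8]
    - [0,0,0.7]
    - [0,0,0.4]
    - [0,0,0]
  yaw: [0,0,0,0,0]

```text
time_s: 3.58
ee_pos: [0.5713, 0.1281, 0.0799]
tool_rot: [-0.533, -3.093, 0.002]
wrist_force: [0.4, -0.4, 1.3]
width: 0.0001
finger_force: 0.0
```

Request:
move_arm:
  grip: [-1,-1,-1,-1,-1]
  xyz:
    - [0,0,0.04]
    - [0,0,0.04]
    - [0,0,0.04]
    - [0,0,0.04]
    - [0,0,0]
  yaw: [0,0,0,0,0]

```text
time_s: 4.2
ee_pos: [0.5721, 0.128, 0.0715]
tool_rot: [-0.534, -3.096, 0.0]
wrist_force: [0.7, 0.3, -0.0]
width: 0.0002
finger_force: 0.0
```

Request:
move_arm:
  grip: [-1,-1,-1]
  xyz:
    - [0,0,0.04]
    - [0,0,0.04]
    - [0,0,0]
  yaw: [0,0,0]

```text
time_s: 4.58
ee_pos: [0.5724, 0.128, 0.067]
tool_rot: [0.534, 3.095, 0.0]
wrist_force: [0.3, -1.1, 1.2]
width: 0.0002
finger_force: 0.7
```

Request:
move_arm:
  grip: [-1,-1]
  xyz:
    - [0,0,0.04]
    - [0,0,0.04]
  yaw: [0,0]

```text
time_s: 4.82
ee_pos: [0.5731, 0.1281, 0.0629]
tool_rot: [0.534, 3.093, 0.001]
wrist_force: [3.5, 0.8, 7.0]
width: -0.0
finger_force: 3.1
```

Request:
move_arm:
  grip: [-1,-1]
  xyz:
    - [0,0,0.03]
    - [0,0,0.03]
  yaw: [0,0]

```text
time_s: 5.08
ee_pos: [0.5732, 0.1282, 0.0594]
tool_rot: [0.534, 3.093, 0.002]
wrist_force: [2.8, 0.7, 6.6]
width: 0.0001
finger_force: 3.0
```

Request:
move_arm:
  grip: [-1,-1]
  xyz:
    - [0,0,0.02]
    - [0,0,0.02]
  yaw: [0,0]

```text
time_s: 5.32
ee_pos: [0.5734, 0.1282, 0.0573]
tool_rot: [0.534, 3.093, 0.002]
wrist_force: [1.1, 0.8, 15.5]
width: 0.0004
finger_force: 7.3
```

Request:
move_arm:
  grip: [-1,-1]
  xyz:
    - [0,0,0.02]
    - [0,0,0.02]
  yaw: [0,0]

```text
time_s: 5.58
ee_pos: [0.5738, 0.1283, 0.0568]
tool_rot: [0.533, 3.091, 0.003]
wrist_force: [-9.8, -1.5, 36.7]
width: 0.0001
finger_force: 18.9
```

Request:
move_arm:
  grip: [-1,-1,-1,1,1,1,1,1,1]
  xyz:
    - [0,0,-0.6]
    - [0,0,-0.9]
    - [-0.2,-0.6,-0.7]
    - [-0.24,-0.8,-0.5]
    - [-0.24,-0.8,-0.4]
    - [-0.24,-0.8,-0.4]
    - [-0.24,-0.8,-0.2]
    - [-0.24,-0.8,0]
    - [0,0,0]
  yaw: [0,0,0,0,0,0,0,0,0]

```text
time_s: 6.7
ee_pos: [0.5583, -0.163, 0.2752]
tool_rot: [-0.54, -3.094, 0.0]
wrist_force: [-0.1, 0.4, 0.1]
width: 0.0854
finger_force: 0.0
```

Run:
```python
from tri import *
s=bot.get_state(); print(s["time_s"],s["ee_pos"],s["joint_positions"],s["wrist_force"])
ims={}
for n in ("wrist","side"):
    c=optics.capture(n); ims[n]=c
    for t in ("stand","gauge","spot"):
        print(n,t,[(np.round(w(c,d["xyz"]),4),round(d["conf"],2)) for d in optics.pinpoint(t,n)][:3])
    p,a,g=reddot(c,[.576,.127,.0566]); print(n,"red",p,a,g)
c=ims["wrist"]; cv2.imwrite("pics/w2.png",c["img"])
```

```text
6.7 [ 0.5583 -0.163   0.2752] [-0.3469  0.3429  1.3627 -0.0003  1.4366 -1.5722] [-0.1372  0.447   0.0697]
wrist stand [(array([ 0.5801, -0.1882,  0.0008]), 0.74), (array([ 0.5594, -0.4966, -0.001 ]), 0.65)]
wrist gauge [(array([ 0.5804, -0.1846,  0.072 ]), 0.93), (array([ 0.5787, -0.3019,  0.048 ]), 0.87)]
wrist spot [(array([0.5739, 0.1299, 0.0564]), 0.89)]
wrist red [587.9856  88.3669] 139 (np.float64(586.7451588578472), np.float64(89.1927179055317))
side stand [(array([ 0.5871, -0.1838,  0.0004]), 0.65)]
side gauge [(array([ 0.5777, -0.3019,  0.0575]), 0.84), (array([ 0.5856, -0.1908,  0.0714]), 0.66)]
side spot [(array([0.5763, 0.1293, 0.0564]), 0.47)]
side red [306.8333 187.1667] 6 (np.float64(306.50134953846583), np.float64(187.3885671428102))
```

View pics/w2.png

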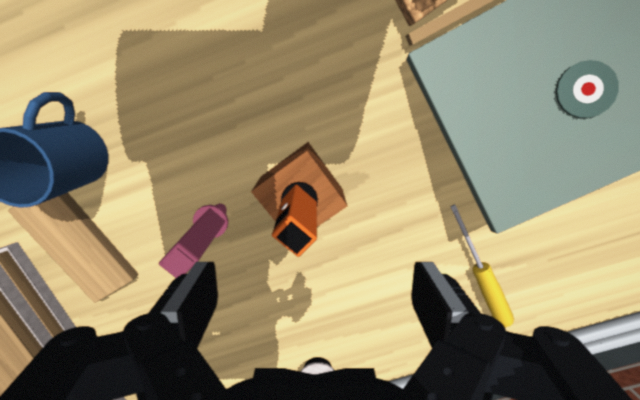

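Run:
```python
import cv2
i=cv2.imread("pics/w2.png")[140:270,240:360]; cv2.imwrite("pics/w2c.png",cv2.resize(i,None,fx=4.5,fy=4.5,interpolation=cv2.INTER_CUBIC))
```

```text
(no output)
```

View pics/w2c.png

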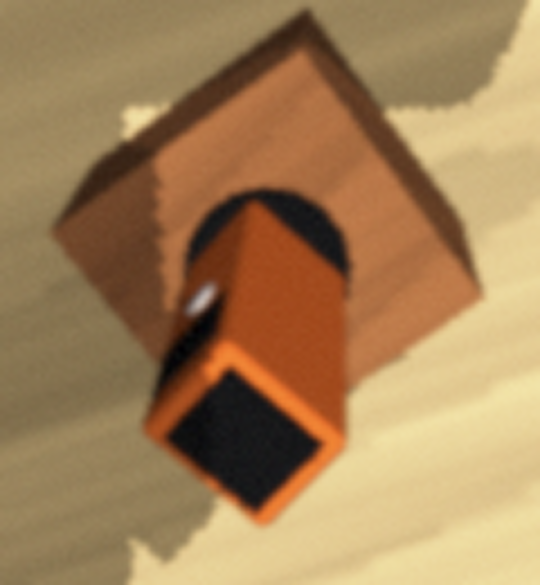

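Run:
```python
from tri import *
c=optics.capture("wrist"); C=c["T"][:3,3]; s=bot.get_state()
P=np.array([[230,342],[345,440],[262,525],[147,430]])/4.5+[240,140]
Q=[]
for p in P:
    d=c["T"][:3,:3]@[(p[0]-c["cx"])/c["fx"],(p[1]-c["cy"])/c["fy"],1]; Q.append(C+d*(.171-C[2])/d[2])
Q=np.array(Q); print(Q,Q.mean(0)); A,B,Cc,D=Q
for u in (B-A,Cc-D,D-A,Cc-B): print(np.hypot(*u[:2]),np.arctan2(u[1],u[0]))
Rt=R.from_rotvec(s["tool_rot"]).as_matrix(); print(Rt, "yaw of tool y",np.arctan2(Rt[1,1],Rt[0,1]))
cv2.imwrite("pics/x.png",c["img"])
p=pix(c,[.581,-.1865,.076]);print("collar pred",p)
```

```text
[[ 0.5664 -0.1802  0.171 ]
 [ 0.5907 -0.1675  0.171 ]
 [ 0.6015 -0.1873  0.171 ]
 [ 0.5771 -0.2     0.171 ]] [ 0.5839 -0.1837  0.171 ]
0.02741986095389839 0.4832231651407091
0.02756173607111361 0.48156021171259455
0.022520613778900134 -1.0750538096082984
0.02256866174711198 -1.0687949972457453
[[-0.9425  0.3342  0.    ]
 [ 0.3342  0.9425 -0.    ]
 [-0.     -0.     -1.    ]] yaw of tool y 1.2300004723175668
collar pred (np.float64(296.1816767899967), np.float64(198.45314994669232))
```

Request:
move_arm:
  grip: [1,1,1,1,1,1,1,1]
  xyz:
    - [-0.52,-0.22,0]
    - [0,0,0.2]
    - [0,0,0.2]
    - [0,0,0.2]
    - [0,0,0.2]
    - [0,0,0.2]
    - [0,0,0]
    - [0,0,0]
  yaw: [0,-0.915,-0.915,-0.915,-0.915,-0.915,-0.915,0]

```text
time_s: 8.15
ee_pos: [0.5839, -0.1828, 0.2156]
tool_rot: [0.749, -3.051, -0.0]
wrist_force: [0.9, -0.1, 0.2]
width: 0.0857
finger_force: 0.0
```

Run:
```python
from tri import *
s=bot.get_state(); print(s["time_s"],s["ee_pos"],s["joint_positions"],R.from_rotvec(s["tool_rot"]).as_matrix())
c=optics.capture("wrist"); cv2.imwrite("pics/w3.png",c["img"])
print([(np.round(w(c,d["xyz"]),4),round(d["conf"],2)) for d in optics.pinpoint("gauge","wrist")][:3])
```

```text
8.15 [ 0.5839 -0.1828  0.2156] [-0.3632  0.4503  1.3524  0.      1.3389 -2.4153] [[-0.8864 -0.4629 -0.0001]
 [-0.4629  0.8864  0.    ]
 [ 0.0001  0.0001 -1.    ]]
[(array([ 0.5761, -0.3015,  0.0481]), 0.68), (array([ 0.5834, -0.1869,  0.0708]), 0.65)]
```

View pics/w3.png

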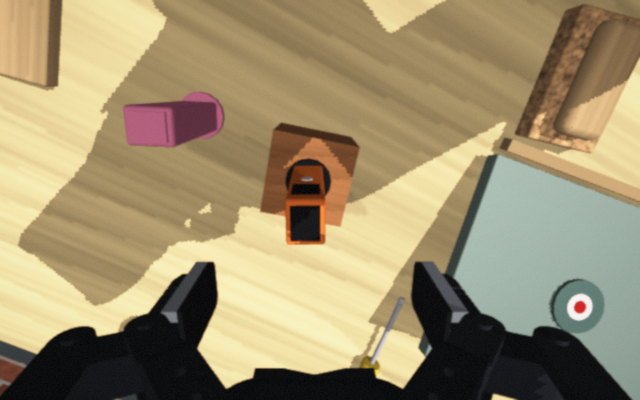

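Request:
move_arm:
  newtons: 30
  grip: [1,1,1,1,-1,-1,-1,-1,-1,-1]
  xyz:
    - [0.02,-0.06,0.4]
    - [0,0,0.6]
    - [0,0,0.54]
    - [0,0,0.2]
    - [0,0,0]
    - [0,0,0]
    - [0,0,0]
    - [0,0,0]
    - [0,0,0]
    - [0,0,0]
  yaw: [0,0,0,0,0,0,0,0,0,0]

```text
time_s: 9.5
ee_pos: [0.5848, -0.187, 0.1123]
tool_rot: [-0.749, 3.05, -0.001]
wrist_force: [0.4, -0.2, 6.0]
width: 0.0234
finger_force: 37.6
```

Request:
move_arm:
  grip: [-1,-1,-1,-1]
  xyz:
    - [0,0,-0.15]
    - [0,0,-0.2]
    - [0,0,-0.15]
    - [0,0,0]
  yaw: [0,0,0,0]

```text
time_s: 10.0
ee_pos: [0.5847, -0.1869, 0.1423]
tool_rot: [-0.749, 3.05, -0.001]
wrist_force: [-0.4, 1.0, -3.2]
width: 0.0236
finger_force: 36.6
```

Run:
```python
from tri import *
s=bot.get_state(); print(s["time_s"],s["ee_pos"],s["wrist_force"],s["wrist_torque"],s["finger_force"])
for n in("side","wrist"):
    c=optics.capture(n)
    print([(np.round(w(c,d["xyz"]),4),round(d["conf"],2)) for d in optics.pinpoint("gauge",n)][:3])
cv2.imwrite("pics/s3.png",c["img"])
```

```text
10.0 [ 0.5847 -0.1869  0.1423] [-0.4356  0.9953 -3.1731] [ 0.0158 -0.0091  0.0122] 36.581745743751526
[(array([ 0.5787, -0.3004,  0.0563]), 0.86), (array([ 0.5857, -0.1888,  0.1029]), 0.6)]
[(array([ 0.5829, -0.1853,  0.0998]), 0.98), (array([ 0.5777, -0.3001,  0.0491]), 0.78)]
```

Request:
move_arm:
  grip: [-1,-1,-1,-1]
  xyz:
    - [0.06,0,0]
    - [0.06,0,0]
    - [0.06,0,0]
    - [0,0,0]
  yaw: [0,0,0,0]

```text
time_s: 10.7
ee_pos: [0.5748, -0.1919, 0.1415]
tool_rot: [-0.749, 3.05, -0.0]
wrist_force: [4.1, 1.6, -1.6]
width: 0.0237
finger_force: 36.6
```

Request:
move_arm:
  grip: [-1,-1,-1,-1]
  xyz:
    - [0.06,0,0]
    - [0.06,0,0]
    - [0.06,0,0]
    - [0,0,0]
  yaw: [0,0,0,0]

```text
time_s: 11.2
ee_pos: [0.565, -0.197, 0.1414]
tool_rot: [0.749, -3.051, 0.0]
wrist_force: [2.9, 0.9, -0.8]
width: 0.0236
finger_force: 36.7
```

```bash
cat > tilt.py <<'E'
from tri import *
s=bot.get_state(); Rt=R.from_rotvec(s["tool_rot"]).as_matrix()
print(s["time_s"],s["ee_pos"],s["wrist_force"],s["finger_force"])
g=s["ee_pos"]-Rt[:,2]*bot.tcp_to_grasp
for n in("side","wrist","top"):
    c=optics.capture(n)
    for t in("gauge","tip"):
        for d in optics.pinpoint(t,n)[:3]:
            p=w(c,d["xyz"]); r=Rt.T@(p-g)
            if abs(r[1])<.04: print(n,t,p,"rel tool",r,"tilt",np.arctan2(-r[0],r[2]),round(d["conf"],2))
E
python3 tilt.py
```

```text
11.2 [ 0.565  -0.197   0.1414] [ 2.9186  0.9478 -0.849 ] 36.744505763053894
side gauge [ 0.5736 -0.1945  0.0999] rel tool [-0.0088 -0.0017  0.0602] tilt 0.14471367488034292 0.63
wrist gauge [ 0.5756 -0.1906  0.1003] rel tool [-0.0123  0.0008  0.0598] tilt 0.20282168761964753 0.94
```

Request:
move_arm:
  grip: [-1,-1,-1]
  xyz:
    - [0.06,0,0]
    - [0.05,0,0]
    - [0,0,0]
  yaw: [0,0,0]

```text
time_s: 12.02
ee_pos: [0.5593, -0.1999, 0.1412]
tool_rot: [-0.749, 3.051, 0.0]
wrist_force: [3.3, 0.7, -3.5]
width: 0.0236
finger_force: 36.5
```

```bash
python3 tilt.py
```

```text
12.025 [ 0.5593 -0.1999  0.1412] [ 3.2766  0.6764 -3.4782] 36.48840129375458
side gauge [ 0.5744 -0.1962  0.1016] rel tool [-0.015  -0.0038  0.0582] tilt 0.2529687005912159 0.77
wrist gauge [ 0.572  -0.1937  0.0968] rel tool [-0.0141 -0.0004  0.0631] tilt 0.22055075424769377 0.92
```

Request:
move_arm:
  grip: [-1,-1,-1,-1]
  xyz:
    - [0,0,-0.2]
    - [0,0,-0.5]
    - [0,0,-0.6]
    - [0,0,0]
  yaw: [0,0,0,0]

```text
time_s: 12.98
ee_pos: [0.5599, -0.2004, 0.2228]
tool_rot: [-0.748, 3.048, -0.005]
wrist_force: [-0.0, 0.6, -2.5]
width: 0.0238
finger_force: 36.7
```

```bash
python3 tilt.py
python3 - <<'E'
import cv2
from rig import optics
a=optics.capture("wrist")["img"]; b=optics.capture("side")["img"][150:300,270:400]
cv2.imwrite("pics/w4.png",a); cv2.imwrite("pics/s4.png",cv2.resize(b,None,fx=4,fy=4,interpolation=cv2.INTER_CUBIC))
E
```

```text
12.975 [ 0.5599 -0.2004  0.2228] [-0.0448  0.6498 -2.4702] 36.68223023414612
side gauge [ 0.5726 -0.1931  0.1881] rel tool [-0.0145  0.0008  0.0535] tilt 0.2655784892482216 0.7
wrist gauge [ 0.5675 -0.1925  0.1791] rel tool [-0.0102  0.0037  0.0624] tilt 0.16233576140717296 0.61
```

View pics/w4.png

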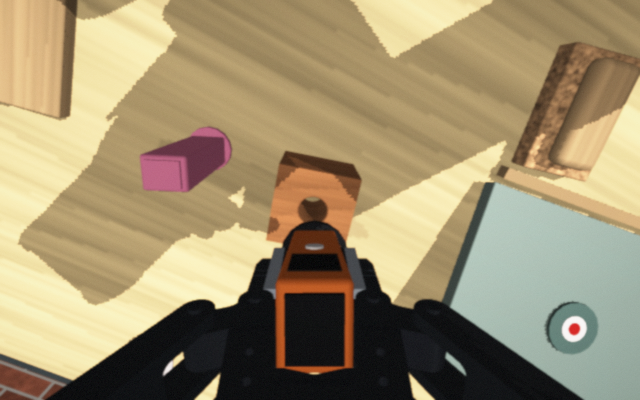

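View pics/s4.png

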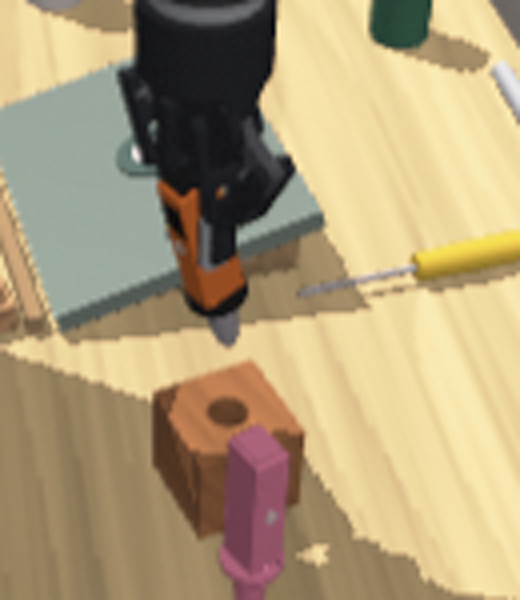

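Run:
```python
from tri import *
s=bot.get_state(); Rt=R.from_rotvec(s["tool_rot"]).as_matrix(); g=s["ee_pos"]-Rt[:,2]*bot.tcp_to_grasp
c=optics.capture("wrist"); print("col314",[(r,*c["img"][r,314].tolist()) for r in list(range(214,234,2))+list(range(266,300,2))+list(range(358,382,2))])
def pt(th,a,x,z): # gauge (x,z) -> tool rel grasp ; gauge z up, x along tool x; head leans +x by th
    dz=z-a; return g+Rt@np.array([x*np.cos(th)+dz*np.sin(th),0,-(dz*np.cos(th)-x*np.sin(th))])
cs=optics.capture("side")
for th in(.20,.23,.26,.29):
    print(th,[round(float(pix(c,pt(th,.06,x,z))[1]),1) for x,z in((.02,.006),(.015,.101),(.013,.103),(-.013,.103),(-.015,.101))],"side tip",pix(cs,pt(th,.06,0,-.052)),"coll",pix(cs,pt(th,.06,0,0)))
d=pix(c,[.576,.127,.0566]); print("dot pred",d,reddot(c,[.576,.127,.0566]))
i=cs["img"]; print([(r,i[r,322:336].tolist()) for r in range(233,240)])
```

```text
col314 [(214, 25, 38, 61), (216, 25, 41, 66), (218, 29, 46, 73), (220, 19, 31, 49), (222, 16, 16, 17), (224, 24, 22, 22), (226, 22, 19, 20), (228, 21, 19, 21), (230, 19, 30, 56), (232, 17, 41, 91), (266, 9, 9, 8), (268, 11, 10, 8), (270, 15, 21, 32), (272, 14, 41, 84), (274, 16, 43, 91), (276, 20, 44, 93), (278, 21, 49, 106), (280, 23, 61, 132), (282, 28, 73, 156), (284, 34, 83, 176), (286, 37, 92, 192), (288, 38, 93, 192), (290, 38, 92, 189), (292, 22, 59, 126), (294, 12, 14, 14), (296, 19, 17, 18), (298, 18, 17, 16), (358, 17, 15, 16), (360, 19, 18, 20), (362, 16, 16, 16), (364, 22, 19, 20), (366, 23, 48, 104), (368, 36, 88, 182), (370, 35, 86, 182), (372, 97, 151, 209), (374, 79, 112, 130), (376, 18, 17, 16), (378, 16, 16, 14), (380, 13, 12, 9)]
0.2 [218.2, 288.0, 297.2, 380.3, 382.2] side tip (np.float64(325.42341763403147), np.float64(237.13519785233262)) coll (np.float64(322.726858791099), np.float64(223.64086824889787))
0.23 [220.8, 283.5, 292.4, 377.1, 379.4] side tip (np.float64(326.44989257211466), np.float64(236.40346450559738)) coll (np.float64(323.30065846483785), np.flo
[... 1578 characters left out ...]
 [149, 204, 229], [151, 206, 231], [147, 198, 225], [139, 188, 219], [153, 208, 233], [157, 214, 237], [157, 214, 236], [158, 214, 237], [156, 213, 237], [153, 209, 234], [156, 211, 235], [155, 212, 235]]), (238, [[148, 202, 229], [151, 205, 231], [149, 204, 230], [151, 206, 231], [152, 208, 232], [152, 209, 234], [154, 211, 235], [156, 213, 236], [156, 212, 236], [157, 214, 237], [156, 213, 237], [154, 211, 235], [154, 211, 234], [156, 213, 236]]), (239, [[148, 202, 228], [150, 205, 231], [149, 205, 231], [150, 206, 231], [152, 207, 232], [152, 209, 234], [153, 210, 234], [156, 213, 236], [156, 212, 236], [148, 204, 233], [138, 192, 228], [153, 208, 234], [153, 210, 234], [156, 213, 236]])]
```

Request:
move_arm:
  grip: [-1,-1,-1,-1]
  xyz:
    - [0,0,0]
    - [0,0,0]
    - [0,0,0]
    - [0,0,0]
  yaw: [0.6,0.8,0.6,0.33]

```text
time_s: 14.12
ee_pos: [0.5594, -0.1999, 0.2193]
tool_rot: [0.204, -3.135, -0.0]
wrist_force: [-0.0, -0.4, -2.3]
width: 0.0238
finger_force: 36.6
```

Request:
move_arm:
  grip: [-1,-1,-1,-1,-1,-1,-1,-1,-1,-1]
  xyz:
    - [-0.05,0.3,0]
    - [-0.05,0.6,0]
    - [-0.05,0.8,0]
    - [-0.05,0.9,0]
    - [-0.05,0.9,0]
    - [-0.05,0.8,0]
    - [-0.05,0.6,0]
    - [-0.04,0.4,0]
    - [0,0.1,0]
    - [0,0,0]
  yaw: [0,0,0,0,0,0,0,0,0,0]

```text
time_s: 15.38
ee_pos: [0.5397, 0.1246, 0.2193]
tool_rot: [0.209, -3.135, 0.0]
wrist_force: [0.7, 0.1, -2.4]
width: 0.0235
finger_force: 36.6
```

```bash
cat > loc.py <<'E'
from tri import *
import sys
s=bot.get_state(); Rt=R.from_rotvec(s["tool_rot"]).as_matrix(); T=s["ee_pos"]
print(s["time_s"],T,"yaw y",np.arctan2(Rt[1,1],Rt[0,1]),Rt[:,2],s["wrist_force"])
D=np.array([.576,.128,.0566])
for n in("side","wrist","top"):
    c=optics.capture(n)
    for t in("gauge","tip","spot"):
        for d in optics.pinpoint(t,n)[:2]:
            p=w(c,d["xyz"]); r=Rt.T@(p-T); print(n,t,p,"rel tool",r,round(d["conf"],2))
    print(n,"dot",reddot(c,D))
    if n=="side":
        for th in(.22,.25,.28): print("tip pred",th,pix(c,T+Rt@[-.112*np.sin(th),0,.112*np.cos(th)-.0187]))
        cv2.imwrite(sys.argv[1],cv2.resize(c["img"][100:240,260:390],None,fx=4.2,fy=4.2,interpolation=cv2.INTER_CUBIC))
E
python3 loc.py pics/s5.png
```

```text
15.375 [0.5397 0.1246 0.2193] yaw y 1.7041390225304855 [-0.0001 -0.0001 -1.    ] [ 0.7195  0.0541 -2.3658]
side gauge [0.5553 0.1233 0.1791] rel tool [-0.0153 -0.0034  0.0402] 0.78
side gauge [ 0.5782 -0.2987  0.0559] rel tool [ 0.0181 -0.4246  0.1634] 0.78
side tip [ 0.7746 -0.0038 -0.0025] rel tool [-0.2158 -0.1585  0.2218] 0.3
side spot [0.5798 0.1264 0.0542] rel tool [-0.04   -0.0035  0.1651] 0.53
side dot (array([306.8333, 187.1667]), np.int32(6), (np.float64(306.45825367859186), np.float64(187.21229857260738)))
tip pred 0.22 (np.float64(302.6681484582203), np.float64(169.19061860145723))
tip pred 0.25 (np.float64(303.65839604541503), np.float64(168.83231048814687))
tip pred 0.28 (np.float64(304.64043250225706), np.float64(168.44952638887654))
wrist gauge [0.5541 0.1269 0.1794] rel tool [-0.0147  0.0004  0.0399] 0.6
wrist spot [0.5777 0.1283 0.057 ] rel tool [-0.0382 -0.0014  0.1623] 0.81
wrist dot (array([311.7188, 215.5391]), np.int32(128), (np.float64(312.29513683531985), np.float64(215.96435623481236)))
top gauge [ 0.5767 -0.2902  0.0503] rel tool [ 0.0184 -0.416   0.169 ] 0.52
top dot (array([181.8871, 218.5968]), np.int32(62), (np.float64(290.22325557302185), np.float64(207.037398747752)))
```

Request:
move_arm:
  grip: [-1,-1,-1,-1,-1]
  xyz:
    - [-0.04,-0.01,0.3]
    - [-0.04,-0.01,0.4]
    - [0,0,0.2]
    - [0,0,0.07]
    - [0,0,0]
  yaw: [0,0,0,0,0]

```text
time_s: 16.6
ee_pos: [0.5449, 0.1239, 0.1613]
tool_rot: [-0.208, 3.134, 0.0]
wrist_force: [0.1, -0.8, -2.9]
width: 0.0237
finger_force: 36.5
```

```bash
python3 loc.py pics/s6.png
```

```text
16.6 [0.5449 0.1239 0.1613] yaw y 1.7030373136809183 [ 0.0003  0.     -1.    ] [ 0.1049 -0.8486 -2.8684]
side gauge [0.5611 0.1233 0.1214] rel tool [-0.0159 -0.0027  0.0399] 0.79
side gauge [ 0.5773 -0.2992  0.0588] rel tool [ 0.0237 -0.4236  0.1024] 0.55
side spot [0.5775 0.1261 0.0552] rel tool [-0.0325 -0.0021  0.1061] 0.49
side dot (array([306.8333, 187.1667]), np.int32(6), (np.float64(306.45825367859186), np.float64(187.21229857260738)))
tip pred 0.22 (np.float64(304.4282429939672), np.float64(184.0650424285227))
tip pred 0.25 (np.float64(305.38941166314754), np.float64(183.71362989097742))
tip pred 0.28 (np.float64(306.3427091032041), np.float64(183.33924892690382))
wrist gauge [0.5575 0.1303 0.1191] rel tool [-0.0133  0.0047  0.0422] 0.56
wrist spot [0.5761 0.1287 0.0548] rel tool [-0.0315  0.0006  0.1065] 0.57
wrist dot (array([311.6667, 231.1667]), np.int32(6), (np.float64(312.4413796469466), np.float64(235.3126341416475)))
top gauge [ 0.5751 -0.2919  0.0492] rel tool [ 0.025  -0.4161  0.112 ] 0.45
top dot (array([181.8871, 218.5968]), np.int32(62), (np.float64(290.22325557302185), np.float64(207.037398747752)))
```

View pics/s6.png

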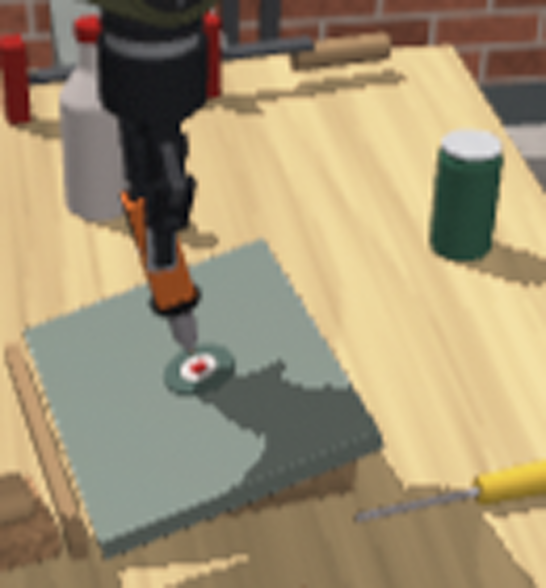

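Request:
move_arm:
  grip: [-1,-1,-1,-1]
  xyz:
    - [-0.017,0,0.064]
    - [-0.017,0,0.064]
    - [-0.017,0,0.064]
    - [0,0,0]
  yaw: [0,0,0,0]

```text
time_s: 17.7
ee_pos: [0.5477, 0.1242, 0.1491]
tool_rot: [0.207, -3.134, 0.0]
wrist_force: [0.5, -0.5, -2.2]
width: 0.0241
finger_force: 36.5
```

Request:
move_arm:
  grip: [-1,-1,-1,-1]
  xyz:
    - [-0.009,0,0.032]
    - [0,0,0]
    - [0,0,0]
    - [0,0,0]
  yaw: [0,0,0,0]

```text
time_s: 18.2
ee_pos: [0.5484, 0.1243, 0.1477]
tool_rot: [-0.208, 3.135, 0.0]
wrist_force: [0.3, 0.6, -0.9]
width: 0.0236
finger_force: 36.5
```

Request:
move_arm:
  grip: [-1,-1,-1,-1]
  xyz:
    - [-0.004,0,0.016]
    - [0,0,0]
    - [0,0,0]
    - [0,0,0]
  yaw: [0,0,0,0]

```text
time_s: 18.7
ee_pos: [0.5487, 0.1243, 0.1468]
tool_rot: [-0.207, 3.135, 0.0]
wrist_force: [-1.0, -0.1, -0.1]
width: 0.0237
finger_force: 36.8
```

Request:
move_arm:
  grip: [-1,-1,-1,-1]
  xyz:
    - [-0.009,0,0.032]
    - [0,0,0]
    - [0,0,0]
    - [0,0,0]
  yaw: [0,0,0,0]

```text
time_s: 19.2
ee_pos: [0.5492, 0.1244, 0.1448]
tool_rot: [-0.208, 3.135, -0.0]
wrist_force: [-1.2, 0.2, 0.9]
width: 0.0238
finger_force: 37.0
```

Request:
move_arm:
  grip: [-1,-1,-1,-1]
  xyz:
    - [-0.006,0,0.024]
    - [0,0,0]
    - [0,0,0]
    - [0,0,0]
  yaw: [0,0,0,0]

```text
time_s: 19.7
ee_pos: [0.5495, 0.1244, 0.1434]
tool_rot: [-0.208, 3.135, -0.0]
wrist_force: [-1.0, -0.2, 3.2]
width: 0.0235
finger_force: 37.1
```

```bash
cat > f.py <<'E'
from tri import *
F=[]
for i in range(8):
    c=optics.capture("side"); s=bot.get_state(); F.append(s["wrist_force"])
F=np.array(F); Fm=F.mean(0); print(s["time_s"],s["ee_pos"],Fm,F.std(0),"normal",(Fm-[.3,-.3,-2.5])@[-.255,-.034,.966])
T=s["ee_pos"]; Rt=R.from_rotvec(s["tool_rot"]).as_matrix()
for n in("side","wrist"):
    c=optics.capture(n)
    for d in optics.pinpoint("gauge",n)[:1]: print(Rt.T@(w(c,d["xyz"])-T),d["conf"])
c=optics.capture("side"); cv2.imwrite("pics/s7.png",cv2.resize(c["img"][130:220,260:360],None,fx=6,fy=6,interpolation=cv2.INTER_CUBIC))
E
python3 f.py
```

```text
20.1 [0.5495 0.1245 0.1433] [-1.1268 -0.1763  2.523 ] [0.2759 0.5871 0.34  ] normal 5.211820276486965
[ 0.026 -0.423  0.085] 0.96
[-0.0131  0.0023  0.0404] 0.72
```

View pics/s7.png

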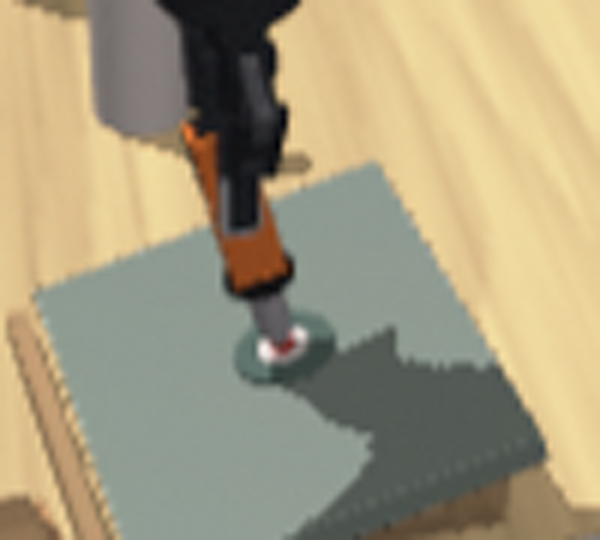

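The side picture shows the gauge leaning with the slope, its tip on the red dot at crop pixel (283, 343), and the cover lying flat on the panel.

```bash
python3 -c "
from rig import bot
print(bot.close_job())"
```

```text
the job is handed in; nothing more can be done
None
```

The job is handed in: the cover is pushed home, and the gauge is held on the red dot, tilted about 0.25 rad (slope 0.26) and pressed with about 5.2 N, which puts the tip roughly half-way in. I got the tilt by turning the gauge in the grip against the stand's hole, and I estimated its angle and the tip depth from pictures and wrist force.

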